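Press a glued napkin ring and keep the press held

ROBOT

A 7-joint arm with a two-finger parallel gripper is mounted at the origin on the work surface. World frame = base frame: x ahead of the robot, y to its left, z up, the work surface at z = 0. Lengths are in m, angles in degrees, forces in N, time in s.
With the tool pointing down it reaches from about 0.425 to 0.875 m from the base axis. Payload 4.7 kg.
Tool frame: the origin (TCP) lies at the very end of the fingers, on their centre line; the grasp point (between the pads) lies 19 mm behind it; z points along the fingers, y is the line along which they close (so a half turn about z gives the same grasp; the last joint's range is limited). The gripper opens to 87 mm and grips with 3 to 60 N. Pads are 19 mm wide; open, the fingers measure 117 mm over their backs; the gripper's body (75 mm by 190 mm) begins 51 mm behind the grasp point.
Start: joints at [-72.302, 18.392, -4.016, 83.108, 1.295, 78.541, -3.26], TCP at [0.189, 0.622, 0.196] pointing down, gripper open.
Joint ranges: [-163.93, 163.93], [-17.29, 119.83], [-79.2, 71.16], [3.27, 140.29], [-89.18, 269.18], [5.43, 117.66], [-154.24, 154.24]. Speed limits (degrees/s): [147.25, 147.25, 180, 180, 180, 180, 180].

INTERFACE

Orientations are given as [roll, pitch, yaw] about the fixed x, y, z axes, in that order (R = Rz(yaw) Ry(pitch) Rx(roll)).
In Python, from cell import get_obs, cams, ticket, finder gives the robot as it stands.
- The arm moves only by the shell command python3 -m creep 'ROWS' [FORCE]. ROWS is text: rows parted by semicolons, each of 5 numbers parted by spaces: the shift along the world's x, y, z in m, then the turn about the world's z in degrees, then the finger opening in m, from 0 to 0.087. A call has 1 to 8 rows; each row shifts and turns the commanded pose from where the row before left it; what a row does not reach is not made up. A row lasts 1/8 s, in which the tool goes at most 62.5 mm and 10.7 degrees, less where a joint would pass 70% of its speed; a pose out of reach is approached as far as the arm can. A call with a gripper value outside its range is refused whole. The fingers move at their own pace and stop on an object; FORCE is the grip in N (left out, the last holds). Time passes only in rows, so rows that do not move let the fingers close. It gives the time, the measured TCP pose, the force, the opening and the grip force at its end, in the units of the state.
- get_obs(): the state, without advancing time (a new reading comes with each control period).
- cams.read_camera(name): name is "scene" or "top" or "wrist"; returns the picture (384x512x3 uint8, red, green, blue); there is no depth.
- cams.calibration(name): a dict with "fx", "fy", "cx", "cy" (pixels), "extrinsics" (4x4, takes a point from world to camera coordinates). Camera axes: x right, y down, z forward; pixel columns grow to the right and rows downward; lengths in m; the calibration is good to about 2 mm. The wrist camera is an equidistant fisheye: a pixel r from the principal point sees the ray r / f radians off the axis. A picture is of the moment at which its call begins: read the wrist's pose just before it. calibration takes no time and is no camera call; for the wrist camera it gives the pose at the moment of the call.
- ticket.sign_off(): hands the job in; it is judged then, once.
Trained networks look in the newest picture that a camera, given by its name, has taken for a name from the list of things; names that differ only in an ending like _2 or _b are one class to them, and where a whole thing is asked for, a point or a joint stands for the part that bears it (a point fixed in the world has none). Each returns a list of dicts, best first, with "p" (0 to 1); they miss things now and then, are a little off and sometimes report something else, mostly with a low value. They report only what shows in the picture. A call takes as long as a camera call. They do not tell look-alikes from the thing itself.
- finder.masks_of(name, camera): "mask" (384x512 bool, what is visible of it) and "xy" ([column, row] in pixels, amid what is visible of it).
- finder.tip_of(name, camera): "xy" ([column, row] in pixels: a listed point, or the origin of a listed thing).
The state is a dict: "time_s": time; "qpos": joint angles; "joint_velocities": joint speeds; "effort": joint torques, N m; "tool_pos": TCP position; "tool_rot": TCP orientation; "force": force on the tool from outside, world axes, zero at the start; "wrist_torque": the same for the moment, N m; "grip_width": finger opening in m; "grasp_force": force on a finger pad.
Only numpy, scipy, OpenCV 4.12 (cv2) and the standard library are available. Lean on these libraries where they do the work, as an engineer would, in place of code of your own. Each camera call takes 0.05 s, during which the arm holds its last target. There are 200 camera calls.

TASK

Lift the round wooden ring up off its peg stand, leaving the hexagonal one hanging, and lay it flat over the boss on the bed of the glue press while the press is still up. Then bring the press's spring-loaded handle down until its frame is level, so that the pad presses on the ring, and keep it level: finish while still holding the handle there with the gripper, without letting go, and with everything else on the table left where it is.

Things in the scene. Friction and masses are not known exactly. Their poses are not given: they have to be found in the camera images.
- round_ring: the round napkin ring of pale wood: outside diameter 56 mm, hole 38 mm, 22 mm tall, axis (z) upright; origin at the centre of its underside. At first it hangs round the peg of stand_a, resting on the peg's shoulder
- hex_ring: the hexagonal napkin ring of pale wood, 56 mm across flats, 34 mm tall, hanging on the other stand; stays there
- stand_a: fixed wooden peg stand, like stand_b, carrying the round ring: foot 84 mm in diameter, shoulder of 48 mm diameter whose top is 80 mm above the table, above it a peg of 14 mm diameter that ends 122 mm above the table; origin at the centre of its underside
- stand_b: the other peg stand, the same, carrying the hexagonal ring. Which stand is in which place varies
- press: fixed hand glue press, grey base plate 220 x 150 x 10 mm. Origin under the centre of its bed, on the table. Its x axis points from the bed to the hinge; the hinge axis is parallel to its y, 120 mm from the bed centre along +x and 80 mm above the table. The base plate reaches from 50 mm before the bed centre to 170 mm behind it
- press_bed (a point): centre of the press's bed, the flat top (52 mm in diameter) of a round pedestal, 30 mm above the table. A locating boss 31 mm in diameter (22 mm at its top) stands 8 mm up out of the bed; the ring's hole goes round it, and the ring's underside then lies flat on the bed, 30 mm above the table
- lever (a joint): angle (rad) of the press's lever frame: two side arms 114 mm apart, 200 mm from hinge to handle. 0: sprung up, 88 degrees above level. Grows as the handle comes towards the robot and down. 1.536: level. 1.68: end stop, 8 degrees below level, too far. A spring returns it to 0 when let go; holding it level on the ring takes about 10 N down at the handle
- handle: the press's handle: black round cross bar, 18 mm in diameter, parallel to the press's y, 106 mm free between the side arms; origin at its centre. Lever up: 280 mm above the table, 113 mm behind the bed centre. Level: 80 mm above the table, 80 mm before the bed centre. Can be pinched from above; the grip is a sleeve that turns freely on its bar
- pad: black round pressing pad, 58 mm in diameter, sprung (about 0.7 N per mm, 28 mm of travel) on the lever 120 mm from the hinge; origin at the centre of its face. It meets the ring about 0.1 rad before level and presses it with about 9 N at level
- brush_jar: bystander: glass jar of brushes, 72 mm wide, 190 mm tall
- paint_bottle: bystander: white paint bottle, 64 mm wide, 160 mm tall
- glue_pot: bystander: ivory glue pot, 62 mm wide, 65 mm tall
- pot_lid: bystander: flat blue lid, 72 mm wide, 14 mm tall
- hex_cap: bystander: brass hexagonal cap lying on the table, 56 mm wide, 24 mm tall
- mug: bystander: white mug, 76 mm wide, 85 mm tall
- brush: bystander: paint brush lying on the table, 190 mm long
Not all that is in view belongs to the job. Leave any green or turquoise look-alike of the round_ring alone.

How it is judged (in metres and radians):
On the way, in this order (a step that is already met when the one before it is completed fails the run):
1. the round ring is lifted up clear of its peg (z of round_ring in the frame of stand_a above 0.124 m), for 0.1 s.
2. the round ring lies flat on the press bed round the boss, let go, with the press still up (horizontal distance between round_ring and press_bed below 0.008 m and height (world z) of round_ring between 0.026 and 0.034 m and angle between round_ring's own z axis and vertical below 0.08 rad and contact force between the fingers and round_ring below 0.3 N and value of joint lever below 0.3 rad), for 0.2 s.
At the end, for the whole second after the job is handed in: Round ring flat on the press bed round the boss (centre within 8 mm, height within 4 mm), not touched by the gripper; lever level within 0.07 rad and still, pad pressing the ring with over 2 N, fingers on the handle with over 1.5 N; hexagonal ring still on its stand (horizontal distance between round_ring and press_bed below 0.008 m and height (world z) of round_ring between 0.026 and 0.034 m and angle between round_ring's own z axis and vertical below 0.08 rad and value of joint lever between 1.466 and 1.606 rad and velocity of joint lever between -0.1 and 0.1 rad/s and contact force between pad and round_ring above 2 N and contact force between the fingers and handle above 1.5 N and contact force between the fingers and round_ring below 0.3 N and horizontal distance between hex_ring and stand_b below 0.02 m and height (world z) of hex_ring above 0.075 m); the arm keeps its last pose, push and grip.
It fails at once if the hexagonal ring is moved by more than 20 mm (distance of hex_ring from where it was at the start of the episode above 0.02 m).
It fails at once if another thing on the table is moved by more than 30 mm (distance of any of brush_jar, paint_bottle, glue_pot, pot_lid, hex_cap, mug, brush from where it was at the start of the episode above 0.03 m).
It also fails if it takes over 64 s, if anything falls off the work surface, if the arm or the gripper's body presses on something with over 40 N, if the wrist force passes 120 N, or if a joint passes its speed limit or range.

## Working session

There is one attempt and no reset: what is moved stays moved. The work goes in short steps, Python scripts to look and compute and a shell command to move; the robot and the scene stay as the last step left them, time stands still between calls to the robot, and variables do not carry over. Pictures are saved under pics/ and viewed, at most 10 in all, crops included, and the job is handed in when it is done.

```bash
mkdir -p pics; cat > h.py <<'E'
import numpy as np, cv2
from cell import get_obs, cams, ticket, finder
def ray(name,uv):
    c=cams.calibration(name);E=np.array(c["extrinsics"]);R,t=E[:3,:3],E[:3,3]
    x=(uv[0]-c["cx"])/c["fx"];y=(uv[1]-c["cy"])/c["fy"]
    if name=="wrist":
        r=np.hypot(x,y);s=np.sin(r)/r if r>1e-9 else 1;d=np.array([x*s,y*s,np.cos(r)])
    else: d=np.array([x,y,1])
    return -R.T@t,R.T@d
def atz(name,uv,z):
    o,d=ray(name,uv);return (o+d*(z-o[2])/d[2])
def tri(a,b):
    A=[];B=[]
    for o,d in(a,b):
        d=d/np.linalg.norm(d);P=np.eye(3)-np.outer(d,d);A.append(P);B.append(P@o)
    return np.linalg.solve(sum(A),sum(B))
def proj(name,p):
    c=cams.calibration(name);E=np.array(c["extrinsics"]);q=E[:3,:3]@np.array(p)+E[:3,3]
    if name=="wrist":
        r=np.hypot(q[0],q[1]);th=np.arctan2(r,q[2]);k=th/max(r,1e-9);return np.array([c["fx"]*q[0]*k+c["cx"],c["fy"]*q[1]*k+c["cy"]])
    return np.array([c["fx"]*q[0]/q[2]+c["cx"],c["fy"]*q[1]/q[2]+c["cy"]])
def save(name,f):
    cv2.imwrite("pics/"+f,cams.read_camera(name)[...,::-1])
E
python3 - <<'E'
from h import *
a=cams.read_camera("top");b=cams.read_camera("scene")
im=np.vstack([a,b]); im=np.hstack([a,b])[...,::-1]
cv2.imwrite("pics/a.png",cv2.resize(im,(800,300)))
cv2.imwrite("pics/top.png",a[...,::-1]);cv2.imwrite("pics/scene.png",b[...,::-1])
for cam in("top","scene"):
    for n in["round_ring","hex_ring","stand_a","press_bed","press","handle","pad","brush_jar","paint_bottle","mug","glue_pot"]:
        print(cam,n,[(np.round(r["xy"]),round(r["p"],2)) for r in finder.tip_of(n,cam)])
print(get_obs())
for c in("top","scene"):print(cams.calibration(c))
E
```

```text
top round_ring [(array([218., 182.]), 0.62), (array([182., 275.]), 0.57), (array([136., 245.]), 0.47), (array([209., 213.]), 0.42)]
top hex_ring [(array([154., 207.]), 0.76), (array([206., 216.]), 0.38)]
top stand_a [(array([162., 208.]), 0.63), (array([209., 214.]), 0.58)]
top press_bed [(array([300., 198.]), 0.59), (array([230., 259.]), 0.55)]
top press [(array([300., 198.]), 0.78), (array([188., 152.]), 0.31)]
top handle [(array([307., 155.]), 0.56)]
top pad [(array([187., 246.]), 0.37)]
top brush_jar [(array([189., 153.]), 0.81), (array([158., 203.]), 0.52)]
top paint_bottle [(array([224., 139.]), 0.56)]
top mug [(array([377., 196.]), 0.79), (array([189., 152.]), 0.65), (array([301., 201.]), 0.45)]
top glue_pot [(array([186., 244.]), 0.56)]
scene round_ring [(array([374., 237.]), 0.78), (array([311., 246.]), 0.68), (array([404., 289.]), 0.66), (array([282., 276.]), 0.5)]
scene hex_ring [(array([356., 286.]), 0.96)]
scene stand_a [(array([314., 259.]), 0.83), (array([350., 301.]), 0.75), (array([225., 214.]), 0.48)]
scene press_bed [(array([222., 211.]), 0.79), (array([188., 172.]
[... 1173 characters left out ...]
([[-1.93296605e-02, -9.99812679e-01, -9.85402289e-04,
         1.48477289e-02],
       [-9.98249252e-01,  1.93545200e-02, -5.58912667e-02,
         5.60470161e-01],
       [ 5.58998691e-02, -9.66821098e-05, -9.98436375e-01,
         1.60169593e+00],
       [ 0.00000000e+00,  0.00000000e+00,  0.00000000e+00,
         1.00000000e+00]])}
{'fx': 486.09240943251757, 'fy': 486.09240943251757, 'cx': 257.4536613891839, 'cy': 192.43471038158074, 'extrinsics': array([[-0.64476382,  0.76423816,  0.0148207 ,  0.35603807],
       [ 0.54955024,  0.47694073, -0.68594611, -0.1585905 ],
       [-0.53129479, -0.43412852, -0.72750139,  1.79850591],
       [ 0.        ,  0.        ,  0.        ,  1.        ]])}
```

View pics/top.png

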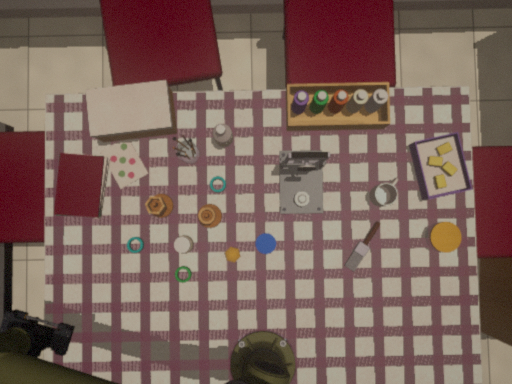

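View pics/scene.png

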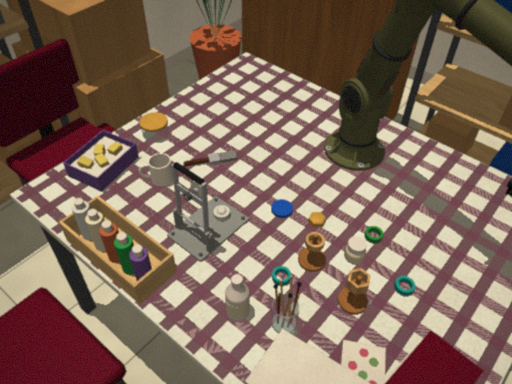

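```bash
python3 - <<'E'
from h import *
print("bed",tri(ray("top",(300,198)),ray("scene",(222,211))))
print("handle",tri(ray("top",(307,155)),ray("scene",(187,173))))
print("ring",tri(ray("top",(209,213)),ray("scene",(311,246))))
print("ring z80",atz("top",(209,213),.08),atz("scene",(311,246),.08))
print("bed z30",atz("top",(300,198),.03),atz("scene",(222,211),.03))
E
```

```text
bed [ 0.56069945 -0.14012047  0.03506606]
handle [ 0.67351969 -0.1439936   0.2831526 ]
ring [0.51416499 0.16746064 0.07229915]
ring z80 [0.51430511 0.16611782 0.08      ] [0.51897952 0.17083486 0.08      ]
bed z30 [ 0.56100038 -0.14059581  0.03      ] [ 0.55757782 -0.14326778  0.03      ]
```

The round ring's stand is at top (208,215) / scene (314,240), the hex ring at top (157,206), the press bed at (301,199) and the handle up at (305,158). The turquoise and green rings lie on the table. I'll move above the round ring.

```bash
python3 -m creep '0.02 -0.03 0.02 2 0.087;0.035 -0.05 0.02 2 0.087;0.035 -0.05 0.014 2 0.087;0.035 -0.05 0 2 0.087;0.035 -0.05 0 2 0.087;0.035 -0.05 0 2 0.087;0.035 -0.05 0 2 0.087;0.035 -0.05 0 2 0.087'; python3 -m creep '0.03 -0.04 0 1 0.087;0.02 -0.03 0 0 0.087;0.012 -0.02 0 0 0.087;0 0 0 0 0.087'
python3 - <<'E'
from h import *
save("wrist","w1.png")
o=get_obs();print(o["tool_pos"],o["tool_rot"],o["qpos"])
for n in("round_ring","stand_a","press_bed","handle"):
  for r in finder.tip_of(n,"wrist"): print(n,r["xy"],r["p"],atz("wrist",r["xy"],.08)[:2])
for m in finder.masks_of("round_ring","wrist"):
  c,_=cv2.findContours(m["mask"].astype(np.uint8),0,2);c=max(c,key=cv2.contourArea)
  print(cv2.minEnclosingCircle(c),m["p"])
E
```

```text
time_s: 2.2
tool_pos: [0.4538, 0.2417, 0.2496]
tool_rot: [179.9, 0.1, 179.2]
force: [1.0, -0.5, 0.0]
grip_width: 0.0871
grasp_force: 0.0
time_s: 2.7
tool_pos: [0.5156, 0.1514, 0.2494]
tool_rot: [-180.0, 0.0, 179.9]
force: [-0.4, -0.1, -0.4]
grip_width: 0.0867
grasp_force: 0.0
[0.51480403 0.15340307 0.24926226] [ 1.79966444e+02 -1.05966396e-02 -1.79965220e+02] [-38.86923749   3.06328046  20.38499973  95.20484172  -1.11279675
  81.92430872  71.6801386 ]
round_ring [426.5, 101.7] 0.88 [0.41522877 0.38255091]
round_ring [273.9, 163.0] 0.86 [0.50388862 0.1776127 ]
round_ring [249.0, 218.8] 0.65 [0.57738647 0.14668682]
round_ring [335.7, 23.8] 0.65 [0.32721246 0.25234857]
round_ring [374.4, 179.2] 0.48 [0.52328357 0.31120012]
stand_a [372.8, 176.4] 0.9 [0.51915063 0.30895918]
stand_a [269.8, 151.6] 0.61 [0.48951393 0.1728702 ]
press_bed [77.2, 192.5] 0.8 [ 0.54254057 -0.10047264]
press_bed [305.2, 275.2] 0.43 [0.66461467 0.22709402]
handle [268.9, 152.6] 0.5 [0.49080637 0.17172882]
((274.125, 164.875), 24.38311004638672) 0.89
((250.28260803222656, 223.8478240966797), 18.35454559326172) 0.58
((335.40740966796875, 22.88888931274414), 19.838159561157227) 0.57
```

View pics/w1.png

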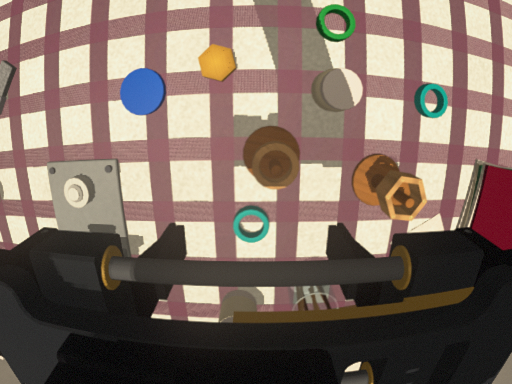

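```bash
cat >> h.py <<'E'
from scipy.optimize import least_squares
def sil(name,x,y,z0,z1,r):
    a=np.linspace(0,2*np.pi,48,endpoint=False)
    P=np.array([proj(name,(x+r*np.cos(t),y+r*np.sin(t),z)) for z in(z0,z1) for t in a],np.float32)
    return cv2.convexHull(P)
def stats(h):
    x,y,w,hh=h[:,0,0].min(),h[:,0,1].min(),h[:,0,0].max(),h[:,0,1].max()
    return np.array([x,y,w,hh])
def fit(name,mask,g,z0,z1,r):
    c,_=cv2.findContours(mask.astype(np.uint8),0,2);c=max(c,key=cv2.contourArea).astype(np.float32)
    m=stats(c)+[-.0,0,1,1]
    s=least_squares(lambda p:stats(sil(name,p[0],p[1],z0,z1,r))-m,g,diff_step=1e-3)
    return s.x,s.fun
E
python3 - <<'E'
from h import *
for cam in("wrist","top","scene"):
    im=cams.read_camera(cam)
    for m in finder.masks_of("round_ring",cam):
        x,f=fit(cam,m["mask"],[.515,.17],.08,.102,.028)
        if np.hypot(*(x-[.515,.17]))<.03: print(cam,m["p"],m["xy"],m["mask"].sum(),x,f.round(1))
    print(cam,proj(cam,(.515,.17,.08)),proj(cam,(.515,.17,.122)))
im=cv2.imread("pics/w1.png")
for (x,y),c in (((.504,.178),(0,0,255)),((.515,.169),(0,255,0))):
    for z,r in((.102,.028),(.08,.024),(.122,.007),(0,.042)):
        cv2.polylines(im,[np.int32([np.round(proj("wrist",(x+r*np.cos(t),y+r*np.sin(t),z))*8) for t in np.linspace(0,6.28,50)])],True,c,1,shift=3)
A=cv2.resize(im[110:250,220:330],None,fx=4,fy=4,interpolation=2)
print(cams.calibration("wrist"))
cv2.imwrite("pics/w1c.png",A)
E
```

```text
wrist 0.71 [267.7, 179.8] 1174 [0.50580927 0.17393351] [-0.1 -0.2  0.1  0.2]Traceback (most recent call last):
  File "<stdin>", line 5, in <module>
  File "h.py", line 35, in fit
    s=least_squares(lambda p:stats(sil(name,p[0],p[1],z0,z1,r))-m,g,diff_step=1e-3)
    return func(*args, **kwargs)
    result = trf(vector_fun.fun, vector_fun.jac, x0, f0, J0, lb, ub, ftol, xtol,
                 gtol, max_nfev, x_scale, loss_function, tr_solver,
                 tr_options.copy(), verbose, callback=callback_wrapped)
    return trf_no_bounds(
        fun, jac, x0, f0, J0, ftol, xtol, gtol, max_nfev, x_scale,
        loss_function, tr_solver, tr_options, verbose, callback=callback)
    J = jac(x)
    self._update_jac()
    ~~~~~~~~~~~~~~~~^^
    self.J = self.jac_wrapped(xp_copy(self.x), f0=self.f)
             ~~~~~~~~~~~~~~~~^^^^^^^^^^^^^^^^^^^^^^^^^^^^
    J, dct = approx_derivative(
             ~~~~~~~~~~~~~~~~~^
        self.fun,
        ^^^^^^^^^
    ...<2 lines>...
        **self.finite_diff_options,
        ^^^^^^^^^^^^^^^^^^^^^^^^^^^
    )
    ^
    J, _nfev = _dense_difference(f
[... 479 characters left out ...]
east_1d(self.fun(x))
                         ~~~~~~~~^^^
    return self.f(x, *self.args, **self.kwargs)
           ~~~~~~^^^^^^^^^^^^^^^^^^^^^^^^^^^^^^
  File "h.py", line 35, in <lambda>
    s=least_squares(lambda p:stats(sil(name,p[0],p[1],z0,z1,r))-m,g,diff_step=1e-3)
                                   ~~~^^^^^^^^^^^^^^^^^^^^^^^^
  File "h.py", line 27, in sil
    P=np.array([proj(name,(x+r*np.cos(t),y+r*np.sin(t),z)) for z in(z0,z1) for t in a],np.float32)
                ~~~~^^^^^^^^^^^^^^^^^^^^^^^^^^^^^^^^^^^^^^
  File "h.py", line 18, in proj
    c=cams.calibration(name);E=np.array(c["extrinsics"]);q=E[:3,:3]@np.array(p)+E[:3,3]
ValueError: time passes only in moves, steps and waits
```

```bash
sed -i 's/cams.calibration(name)/calib(name)/; s/^from scipy/from scipy/' h.py; cat >> h.py <<'E'
_C={}
def calib(name):
    if name not in _C:_C[name]=cams.calibration(name)
    return _C[name]
E
python3 - <<'E'
from h import *
print(get_obs()["tool_pos"])
for cam in("wrist","top","scene"):
    im=cams.read_camera(cam)
    for m in finder.masks_of("round_ring",cam):
        if np.hypot(*(atz(cam,m["xy"],.09)[:2]-[.515,.17]))>.03: continue
        x,f=fit(cam,m["mask"],[.515,.17],.08,.102,.028)
        print(cam,m["p"],m["xy"],m["mask"].sum(),x,f.round(1))
    if cam=="wrist":
      im=im[...,::-1].copy()
      for (x,y),c in (((.506,.174),(0,0,255)),((.515,.169),(0,255,0))):
        for z,r in((.102,.028),(.08,.024),(.122,.007),(0,.042)):
          cv2.polylines(im,[np.int32([np.round(proj("wrist",(x+r*np.cos(t),y+r*np.sin(t),z))*8) for t in np.linspace(0,6.28,50)])],True,c,1,shift=3)
      cv2.imwrite("pics/w1c.png",cv2.resize(im[110:250,215:325],None,fx=4,fy=4,interpolation=2))
E
```

```text
[0.51448178 0.15437253 0.24923127]
wrist 0.6 [275.1, 177.6] 1182 [0.50601111 0.1734958 ] [-0.1 -0.2  0.1  0.2]
scene 0.81 [309.3, 247.3] 245 [0.50723768 0.17489932] [-0.2 -0.2  0.2  0.2]
```

View pics/w1c.png

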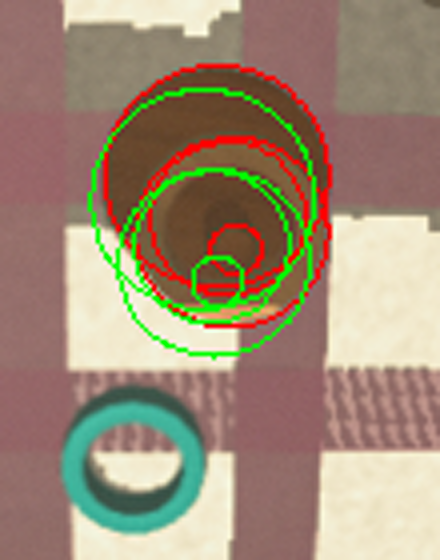

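The red model, from wrist and scene fits at (0.506, 0.174), matches foot, peg and ring. I'll descend and grip.

```bash
python3 -m creep '-0.0085 0.0195 -0.03 0 0.087;0 0 -0.045 0 0.087;0 0 -0.04 0 0.087;0 0 -0.03 0 0.087;0 0 -0.02 0 0.087;0 0 -0.007 0 0.087;0 0 0 0 0.087' 15; python3 -m creep '0 0 0 0 0.04;0 0 0 0 0.04;0 0 0 0 0.04;0 0 0 0 0.04;0 0 0 0 0.04'
```

```text
time_s: 4.28
tool_pos: [0.5065, 0.1729, 0.0773]
tool_rot: [-180.0, -0.0, -179.9]
force: [0.2, -0.0, 0.0]
grip_width: 0.0869
grasp_force: 0.0
time_s: 4.9
tool_pos: [0.5064, 0.1729, 0.0773]
tool_rot: [180.0, 0.0, -179.9]
force: [-0.2, -0.7, 1.1]
grip_width: 0.0455
grasp_force: 0.0
```

```bash
python3 - <<'E'
from h import *
o=get_obs();print(o["grip_width"],o["grasp_force"],o["force"])
a=cams.read_camera("wrist");b=cams.read_camera("scene")
cv2.imwrite("pics/w2.png",np.hstack([cv2.resize(a[100:300,160:360],(400,400)),cv2.resize(b[190:290,260:360],(400,400))])[...,::-1])
E
```

```text
0.04553395145144733 0.0 [-0.16114562 -0.70292255  1.06255183]
```

View pics/w2.png

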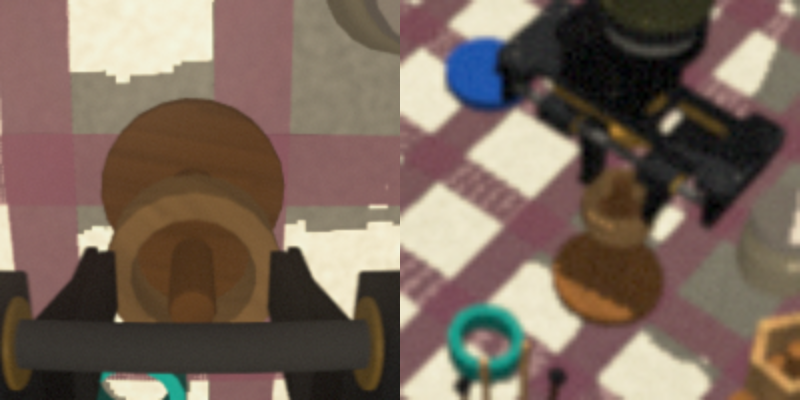

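```bash
python3 - <<'E'
from h import *
for cam in("wrist","scene"):
    im=cams.read_camera(cam)
    for m in finder.masks_of("round_ring",cam):
        if np.hypot(*(atz(cam,m["xy"],.09)[:2]-[.51,.17]))>.03: continue
        x,f=fit(cam,m["mask"],[.515,.17],.08,.102,.028)
        print(cam,m["p"],m["xy"],m["mask"].sum(),x,f.round(1))
    if cam=="wrist":
      im=im[...,::-1].copy();p=get_obs()["tool_pos"];print(p)
      for (x,y),c in (((.506,.174),(0,0,255)),):
        for z,r in((.102,.028),(.102,.019),(.08,.028),(.122,.007),(0,.042)):
          cv2.polylines(im,[np.int32([np.round(proj("wrist",(x+r*np.cos(t),y+r*np.sin(t),z))*8) for t in np.linspace(0,6.28,50)])],True,c,1,shift=3)
      for dy in(-.0228,0,.0228):
        for z in(0,.019):
          cv2.circle(im,np.int32(np.round(proj("wrist",p+[0,dy,z]))),2,(0,255,0),-1)
      cv2.imwrite("pics/w3.png",cv2.resize(im[130:310,150:360],None,fx=3.5,fy=3.3,interpolation=2))
E
```

```text
wrist 0.84 [251.9, 207.7] 2804 [0.50129217 0.17411391] [-4.3 -8.9  4.3 10.9]
[0.50636396 0.17291686 0.0772084 ]
scene 0.75 [311.3, 248.0] 166 [0.50815108 0.17379162] [-0.7 -0.2  0.7  0.2]
```

View pics/w3.png

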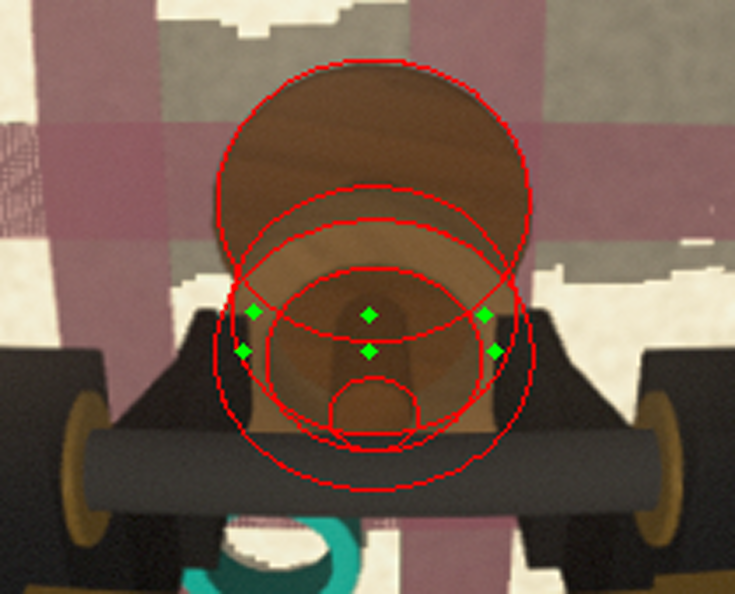

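```bash
python3 -m creep '0 0 0 0 0.04;0 0 0 0 0.04;0 0 0 0 0.04'; python3 -m creep '0 0 0 0 0.087;0 0 0 0 0.087;0 0 0 0 0.087;0 0 0 0 0.087;0 0 0 0 0.087'; python3 - <<'E'
from h import *
p=get_obs();print(p["tool_pos"],p["grip_width"]);p=p["tool_pos"]
for cam in("wrist","scene"):
    im=cams.read_camera(cam)
    im=im[...,::-1].copy()
    if cam=="wrist": cv2.imwrite("pics/w4.png",im)
    c={"wrist":(130,310,150,360),"scene":(210,280,270,350)}[cam]
    A=cv2.resize(im[c[0]:c[1],c[2]:c[3]],(400,400),interpolation=2)
    if cam=="wrist":B=A
cv2.imwrite("pics/w4c.png",np.hstack([B,A]))
E
```

```text
time_s: 5.58
tool_pos: [0.5064, 0.1729, 0.0772]
tool_rot: [180.0, 0.0, -179.9]
force: [-0.0, 0.1, -0.0]
grip_width: 0.0395
grasp_force: 0.0
time_s: 6.2
tool_pos: [0.5064, 0.1729, 0.0772]
tool_rot: [180.0, 0.0, -179.9]
force: [-0.8, 1.0, -0.1]
grip_width: 0.0816
grasp_force: 0.0
[0.50638724 0.17292023 0.07724669] 0.08160852835991939
```

View pics/w4c.png

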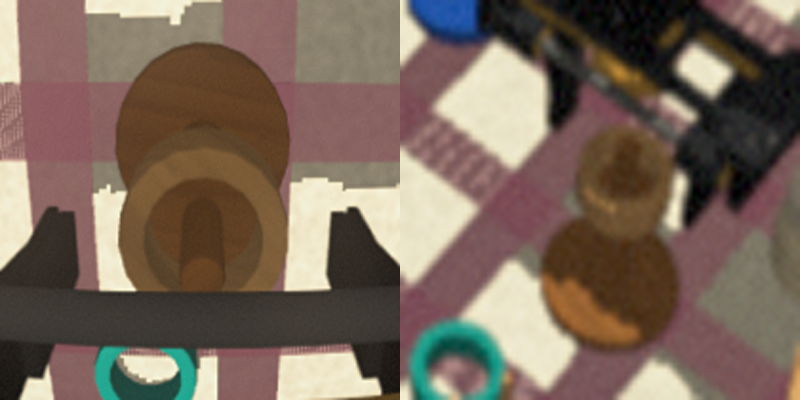

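```bash
python3 - <<'E'
from h import *
for s in(-1,1):
  for z in(.077,.1):
    p=(.5064,.173+s*.047,z);print(p,proj("scene",p),proj("wrist",p))
print("L",tri(ray("wrist",(186,226)),ray("scene",(301,232.4))))
print("R",tri(ray("wrist",(328,226)),ray("scene",(328,249.5))))
print("ringtop scene,wrist",[proj(c,(.506,.174,.102)) for c in("scene","wrist")],"peg",[proj(c,(.506,.174,.122)) for c in("scene","wrist")])
print("pegtri",tri(ray("wrist",(256.5,254)),ray("scene",(315.4,235.5))))
E
```

```text
(0.5064, 0.126, 0.077) [300.95468519 235.94037614] [188.01911645 223.87773058]
(0.5064, 0.126, 0.1) [301.59204217 230.98961685] [180.46247752 237.78450276]
(0.5064, 0.21999999999999997, 0.077) [327.58537431 253.04432626] [321.71514459 224.05788163]
(0.5064, 0.21999999999999997, 0.1) [328.56919635 248.15539582] [329.05048012 238.00435843]
L [0.50374112 0.12518347 0.08832317]
R [0.5033098  0.21965229 0.08979937]
ringtop scene,wrist [array([315.32169096, 239.11018068]), array([256.30829318, 239.68788777])] peg [array([316.04388406, 234.72345553]), array([256.35010032, 255.33766391])]
pegtri [0.507087   0.17357331 0.11881898]
```

Fingers closed to 39.5 mm without contact and the ring is unmoved, so the tips must have passed above it. I'll close again 14 mm lower.

```bash
python3 -m creep '0 0 -0.007 0 0.087;0 0 -0.007 0 0.087;0 0 0 0 0.087'; python3 -m creep '0 0 0 0 0.045;0 0 0 0 0.045;0 0 0 0 0.045;0 0 0 0 0.045;0 0 0 0 0.045;0 0 0 0 0.045'; python3 - <<'E'
from h import *
a=cams.read_camera("wrist");b=cams.read_camera("scene")
cv2.imwrite("pics/w5.png",np.hstack([cv2.resize(a[130:310,150:360],(400,400),interpolation=2),cv2.resize(b[210:280,270:350],(400,400),interpolation=2)])[...,::-1])
E
```

```text
time_s: 6.68
tool_pos: [0.5056, 0.1726, 0.0622]
tool_rot: [-180.0, -0.1, -179.9]
force: [0.2, 0.6, -0.7]
grip_width: 0.0872
grasp_force: 0.0
time_s: 7.42
tool_pos: [0.5065, 0.173, 0.0633]
tool_rot: [180.0, 0.0, -179.9]
force: [-0.4, 0.2, 0.8]
grip_width: 0.055
grasp_force: 15.0
```

```bash
python3 -m creep '0 0 0.01 0 0.045;0 0 0.015 0 0.045;0 0 0.02 0 0.045;0 0 0.02 0 0.045;0 0 0.02 0 0.045;0 0 0.015 0 0.045;0 0 0.01 0 0.045;0 0 0 0 0.045' 25; python3 - <<'E'
from h import *
a=cams.read_camera("wrist");b=cams.read_camera("scene")
cv2.imwrite("pics/w6.png",np.hstack([cv2.resize(a[130:310,150:360],(400,400),interpolation=2),cv2.resize(b[180:270,260:350],(400,400),interpolation=2)])[...,::-1])
cv2.imwrite("pics/w6w.png",a[...,::-1]);cv2.imwrite("pics/w6s.png",b[...,::-1])
p=get_obs()["tool_pos"];print(p)
for m in finder.masks_of("round_ring","scene"):
    if np.hypot(*(atz("scene",m["xy"],.18)[:2]-p[:2]))<.06:
        print(m["p"],m["xy"],[ (z,atz("scene",m["xy"],z)) for z in(.15,.17,.19)])
E
```

```text
time_s: 8.52
tool_pos: [0.5068, 0.1731, 0.174]
tool_rot: [180.0, 0.1, -179.9]
force: [0.0, 0.7, -0.2]
grip_width: 0.055
grasp_force: 25.0
[0.50600385 0.17279481 0.17265987]
0.74 [313.5, 213.4] [(0.15, array([0.46769297, 0.13438099, 0.15      ])), (0.17, array([0.48310072, 0.14299765, 0.17      ])), (0.19, array([0.49850848, 0.1516143 , 0.19      ]))]
```

View pics/w6.png

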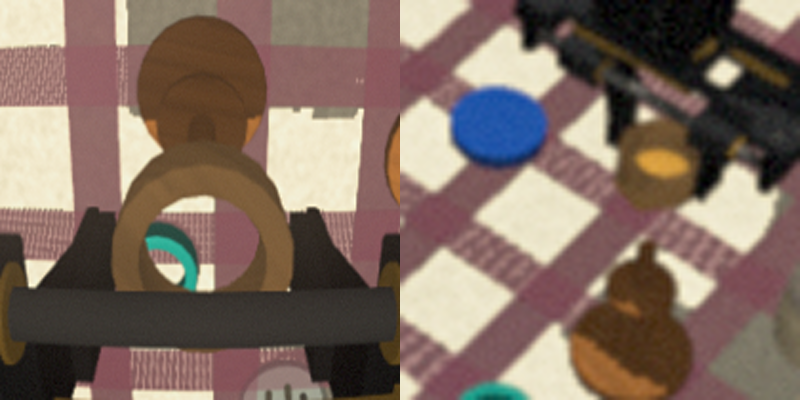

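```bash
python3 - <<'E'
from h import *
def box(cam):
    im=cams.read_camera(cam);out=[]
    for m in finder.masks_of("round_ring",cam):
        c,_=cv2.findContours(m["mask"].astype(np.uint8),0,2);c=max(c,key=cv2.contourArea)
        out.append((m["p"],m["xy"],stats(c.astype(np.float32))+[0,0,1,1]))
    return out
W=box("wrist");S=box("scene")
for n,B in(("w",W),("s",S)):
    for b in B:print(n,b)
p=get_obs()["tool_pos"];print(p)
for zb in(.15,.16,.17,.18,.19):
    print(zb,[stats(sil(c,.506,.173,zb,zb+.022,.028)).round(1) for c in("wrist","scene")])
for s in(-1,1):print("tips",[proj(c,(p[0],p[1]+s*.0275,p[2])).round(1) for c in("wrist","scene")])
E
```

```text
w (0.91, [438.4, 110.4], array([428.,  88., 466., 130.]))
w (0.88, [240.2, 238.5], array([227., 230., 254., 260.]))
w (0.8, [255.4, 215.2], array([208., 194., 305., 261.]))
w (0.56, [331.8, 25.1], array([311.,   0., 360.,  38.]))
s (0.81, [316.2, 219.8], array([308., 207., 327., 227.]))
s (0.74, [400.1, 290.1], array([394., 277., 415., 296.]))
s (0.71, [375.2, 232.6], array([364., 226., 383., 244.]))
s (0.69, [281.0, 271.9], array([272., 266., 291., 286.]))
[0.5060529  0.1727587  0.17262188]
0.15 [array([214.8, 177.3, 295.2, 259.4], dtype=float32), array([306.7, 215.4, 327.9, 236.2], dtype=float32)]
0.16 [array([212.9, 180.6, 297.1, 266.4], dtype=float32), array([307. , 213. , 328.3, 233.9], dtype=float32)]
0.17 [array([210.8, 184.3, 299.1, 273.9], dtype=float32), array([307.3, 210.6, 328.8, 231.6], dtype=float32)]
0.18 [array([208.5, 188.4, 301.3, 282.2], dtype=float32), array([307.6, 208.2, 329.2, 229.3], dtype=float32)]
0.19 [array([206. , 192.9, 303.7, 291.1], dtype=float32), array([308. , 205.8, 329.7, 226.9], dtype=float32)]
tips [array([215.1, 224.3]), array([309.4, 217.9])]
tips [array([294.3, 224.5]), array([325.9, 228.1])]
```

Both cameras put the ring's underside at z≈0.189, 17 mm above the stated TCP, and it's free of the peg. Next I'll carry it to the press.

```bash
python3 -m creep '0 -0.02 0 0 0.045;0.005 -0.045 0 0 0.045;0.005 -0.055 0 0 0.045;0.01 -0.055 0 0 0.045;0.01 -0.055 0 0 0.045;0.005 -0.045 0 0 0.045;0.005 -0.03 0 0 0.045;0 -0.008 0 0 0.045'; python3 -m creep '0 0 0 0 0.045;0 0 0 0 0.045;0 0 0 0 0.045'; python3 - <<'E'
from h import *
o=get_obs();print(o["tool_pos"],o["tool_rot"],o["qpos"].round(1));p=o["tool_pos"]
a=cams.read_camera("wrist");cv2.imwrite("pics/w7.png",a[...,::-1])
for n,z in(("press_bed",.03),("handle",.28),("pad",.2),("round_ring",.189)):
  for r in finder.tip_of(n,"wrist"): print(n,r["xy"],round(r["p"],2),atz("wrist",r["xy"],z)[:2])
print(proj("wrist",(.5575,-.142,.03)))
g=cv2.cvtColor(a,cv2.COLOR_RGB2GRAY)
im=a[...,::-1].copy()
for (x,y),c in (((.559,-.1415),(0,0,255)),):
    for z,r in((.03,.026),(.038,.011),(.01,.026)):
        cv2.polylines(im,[np.int32([np.round(proj("wrist",(x+r*np.cos(t),y+r*np.sin(t),z))*8) for t in np.linspace(0,6.28,50)])],True,c,1,shift=3)
cv2.imwrite("pics/w7c.png",np.hstack([cv2.resize(im[60:240,166:346],(400,400),interpolation=2),cv2.resize(im,(400,400))]))
E
```

```text
time_s: 9.88
tool_pos: [0.5453, -0.144, 0.1733]
tool_rot: [-179.9, -0.0, 179.8]
force: [0.7, 0.2, -0.3]
grip_width: 0.0548
grasp_force: 25.0
time_s: 10.25
tool_pos: [0.5465, -0.1385, 0.1732]
tool_rot: [180.0, -0.0, -179.8]
force: [-1.0, -0.3, -0.2]
grip_width: 0.0547
grasp_force: 25.0
[ 0.54649948 -0.13850466  0.17319993] [ 1.79961324e+02 -3.26942436e-04 -1.79750918e+02] [-19.7   9.3  34.9  98.6  -5.6  73.8 106.7]
handle [94.0, 61.9] 0.67 [ 0.45033547 -0.18760816]
pad [466.1, 147.6] 0.44 [4.84045179e-01 3.99601529e-04]
round_ring [509.4, 35.5] 0.8 [0.39286778 0.0551545 ]
round_ring [507.4, 94.7] 0.74 [0.44107448 0.05143199]
round_ring [440.6, 217.6] 0.61 [ 0.53736644 -0.00430422]
[252.80566425 185.30295549]
```

View pics/w7c.png

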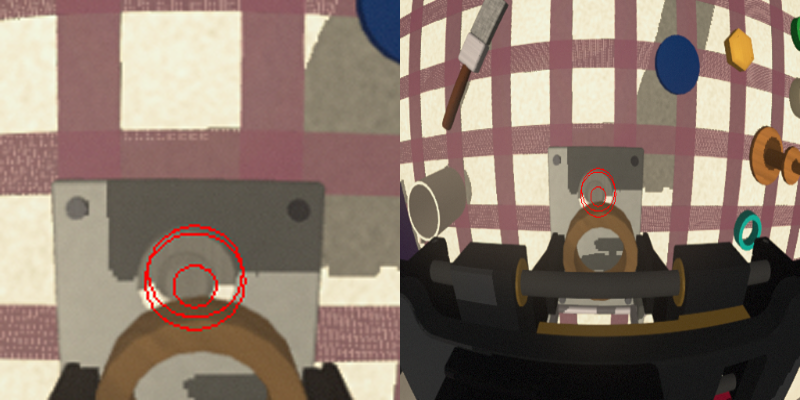

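```bash
python3 - <<'E'
from h import *
f=lambda x,y:(166+x/2.2222,60+y/2.2222)
L=atz("wrist",f(53,182),.01);R=atz("wrist",f(323,181),.01);L2=atz("wrist",f(63,366),.01)
print(L,R,np.linalg.norm(L-R),L2)
y=(R-L)/np.linalg.norm(R-L);x=np.array([y[1],-y[0],0]);print("yaw",np.degrees(np.arctan2(x[1],x[0])),"bed",(L+R)/2+.05*x)
print("left side dir",np.degrees(np.arctan2(*(L2-L)[[1,0]])))
# pedestal top extents
print(atz("wrist",f(139,275),.03),atz("wrist",f(238,275),.03),atz("wrist",f(188,226),.03))
# dark boss top
im=cv2.imread("pics/w7.png");g=cv2.cvtColor(im,cv2.COLOR_BGR2GRAY)[155:200,220:285]
g=cv2.resize(cv2.createCLAHE(4,(2,2)).apply(g),(780,540),interpolation=2);cv2.imwrite("pics/w7d.png",g)
E
```

```text
[ 0.5084572  -0.21877931  0.01      ] [ 0.50794738 -0.07223049  0.01      ] 0.14654971363636157 [ 0.61616478 -0.21904249  0.01      ]
yaw 0.1993189084854868 bed [ 0.55820199 -0.14533096  0.01      ]
left side dir -0.1399989979430303
[ 0.55561348 -0.17062069  0.03      ] [ 0.55553722 -0.11889316  0.03      ] [ 0.52960987 -0.14491868  0.03      ]
```

View pics/w7d.png

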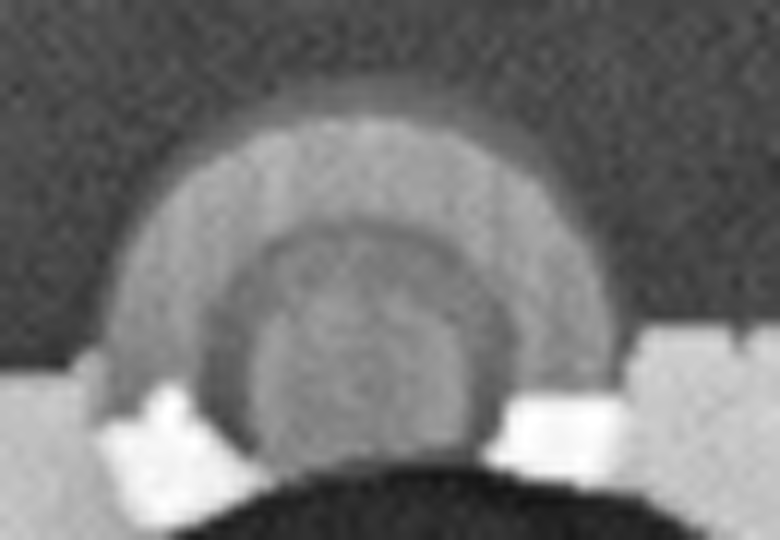

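```bash
python3 - <<'E'
from h import *
f=lambda x,y:(220+x/12,155+y/12)
print("boss",atz("wrist",f(360,382),.038))
print("ped",atz("wrist",f(360,118),.03)+[.026,0,0],atz("wrist",f(105,380),.03),atz("wrist",f(615,380),.03), atz("wrist",f(360,225),.03)+[.0155,0,0])
im=cv2.imread("pics/w7.png")
for r in finder.masks_of("round_ring","wrist"):
    if 200<r["xy"][0]<310: c,_=cv2.findContours(r["mask"].astype(np.uint8),0,2);print(r["p"],stats(max(c,key=cv2.contourArea).astype(np.float32)))
p=get_obs()["tool_pos"]
print(p,stats(sil("wrist",p[0],p[1]+.0003,p[2]+.017,p[2]+.039,.028)))
E
```

```text
boss [ 0.5570736  -0.14553352  0.038     ]
ped [ 0.55925025 -0.14561183  0.03      ] [ 0.55912969 -0.17046854  0.03      ] [ 0.55905275 -0.12098883  0.03      ] [ 0.55919969 -0.14564198  0.03      ]
0.71 [207. 193. 304. 261.]
[ 0.54641838 -0.13982352  0.17324756] [206.02776 192.84653 303.49127 290.8635 ]
```

Boss located at about (0.5585, -0.1443). I'll align over it and descend.

```bash
python3 -m creep '0.0125 -0.0045 -0.02 0 0.045;0 0 -0.035 0 0.045;0 0 -0.035 0 0.045;0 0 -0.025 0 0.045;0 0 -0.015 0 0.045;0 0 -0.008 0 0.045;0 0 0 0 0.045;0 0 0 0 0.045'; python3 -m creep '0 0 -0.006 0 0.045;0 0 -0.004 0 0.045;0 0 -0.004 0 0.045;0 0 0 0 0.045;0 0 0 0 0.045'
```

```text
time_s: 11.55
tool_pos: [0.5597, -0.1448, 0.0362]
tool_rot: [-180.0, 0.1, -179.9]
force: [0.7, 0.1, -0.8]
grip_width: 0.0549
grasp_force: 25.0
time_s: 12.18
tool_pos: [0.5589, -0.1447, 0.0213]
tool_rot: [180.0, 0.0, -179.9]
force: [-0.0, 0.2, 0.1]
grip_width: 0.0547
grasp_force: 25.0
```

```bash
python3 -m creep '0 0 -0.003 0 0.045;0 0 -0.002 0 0.045;0 0 0 0 0.045;0 0 0 0 0.045'; python3 -m creep '0 0 -0.002 0 0.045;0 0 0 0 0.045;0 0 0 0 0.045'
```

```text
time_s: 12.68
tool_pos: [0.5589, -0.1446, 0.0162]
tool_rot: [180.0, 0.0, -179.9]
force: [0.2, 0.1, -0.0]
grip_width: 0.0543
grasp_force: 25.0
time_s: 13.05
tool_pos: [0.5589, -0.1446, 0.0142]
tool_rot: [180.0, 0.0, -179.9]
force: [-0.2, -0.4, -0.1]
grip_width: 0.0546
grasp_force: 25.0
```

```bash
python3 -m creep '0 0 -0.0015 0 0.045;0 0 0 0 0.045;0 0 0 0 0.045'; python3 -m creep '0 0 -0.0015 0 0.045;0 0 0 0 0.045;0 0 0 0 0.045'
```

```text
time_s: 13.42
tool_pos: [0.5591, -0.1446, 0.0134]
tool_rot: [180.0, 0.0, -179.9]
force: [-2.1, 0.5, 5.2]
grip_width: 0.0549
grasp_force: 25.0
time_s: 13.8
tool_pos: [0.5591, -0.1446, 0.0133]
tool_rot: [179.9, 0.0, -179.9]
force: [-5.6, 1.9, 14.6]
grip_width: 0.0548
grasp_force: 25.0
```

Contact came at exactly the bed height. I'll relieve the push, release, and rise.

```bash
python3 -m creep '0 0 0.002 0 0.045;0 0 0 0 0.045;0 0 0 0 0.065;0 0 0 0 0.08;0 0 0 0 0.08;0 0 0 0 0.08;0 0 0 0 0.08'; python3 -m creep '0 0 0.01 0 0.08;0 0 0.025 0 0.08;0 0 0.04 0 0.08;-0.02 0 0.045 0 0.08;-0.02 0 0.04 0 0.08;-0.02 0 0.02 0 0.08;0 0 0 0 0.08;0 0 0 0 0.08'; python3 - <<'E'
from h import *
o=get_obs();p=o["tool_pos"];print(p)
a=cams.read_camera("wrist");calib("wrist");b=cams.read_camera("scene")
for cam in("wrist","scene"):
    for m in finder.masks_of("round_ring",cam):
        if np.hypot(*(atz(cam,m["xy"],.04)[:2]-[.559,-.144]))>.03: continue
        x,f=fit(cam,m["mask"],[.559,-.144],.03,.052,.028);print(cam,m["p"],x,f.round(1))
im=a[...,::-1];q=proj("wrist",(.559,-.144,.04)).astype(int);print(q)
bb=b[...,::-1];s=proj("scene",(.559,-.144,.1)).astype(int)
cv2.imwrite("pics/w8.png",np.hstack([cv2.resize(im[max(q[1]-60,0):q[1]+60,q[0]-60:q[0]+60],(400,400),interpolation=2),cv2.resize(bb[s[1]-60:s[1]+60,s[0]-60:s[0]+60],(400,400),interpolation=2)]))
for n in("handle","pad"):
  for r in finder.tip_of(n,"scene"):print(n,r)
E
```

```text
time_s: 14.68
tool_pos: [0.5589, -0.1446, 0.0132]
tool_rot: [180.0, 0.0, -179.9]
force: [0.2, 0.0, -0.0]
grip_width: 0.0795
grasp_force: 0.0
time_s: 15.68
tool_pos: [0.4991, -0.1443, 0.1928]
tool_rot: [180.0, 0.0, -179.9]
force: [-0.3, 0.4, 0.3]
grip_width: 0.0802
grasp_force: 0.0
[ 0.4991212  -0.14425398  0.19280262]
wrist 0.86 [ 0.55834288 -0.14318309] [-0.2 -0.7  0.2  0.8]
scene 0.6 [ 0.55831824 -0.13958271] [-0.5 -0.5  0.5  0.4]
[255 221]
handle {'xy': [314.2, 220.6], 'p': 0.74}
handle {'xy': [186.0, 171.8], 'p': 0.5}
pad {'xy': [200.7, 190.5], 'p': 0.5}
pad {'xy': [283.6, 211.4], 'p': 0.36}
```

View pics/w8.png

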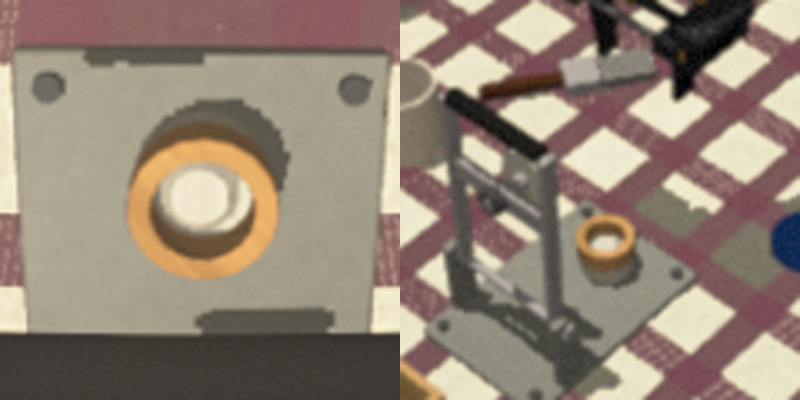

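The ring sits flat round the boss. The expected handle position (0.672, -0.144, 0.28) agrees with the triangulated (0.674, -0.144, 0.283). I'll rise, turn the fingers across the bar, and move above it.

```bash
python3 -m creep '0 0 0.02 -10 0.07;0 0 0.02 -10 0.07;0 0 0.02 -10 0.07;0 0 0.02 -10 0.07;0 0 0.02 -10 0.07;0 0 0.02 -10 0.07;0 0 0 -10 0.07;0 0 0 -10 0.07'; python3 -m creep '0.03 0 0 -10 0.07;0.045 0 0 0 0.07;0.045 0 0 0 0.07;0.035 0 0 0 0.07;0.018 0 0 0 0.07;0 0 0 0 0.07;0 0 0 0 0.07;0 0 0 0 0.07'; python3 - <<'E'
from h import *
o=get_obs();print(o["tool_pos"],o["tool_rot"],o["qpos"].round(1))
cams.read_camera("wrist");calib("wrist")
for m in finder.masks_of("handle","wrist"):
  c,_=cv2.findContours(m["mask"].astype(np.uint8),0,2);c=max(c,key=cv2.contourArea);s=stats(c.astype(np.float32))
  print(m["p"],m["xy"],s,atz("wrist",m["xy"],.28)[:2])
print("expected",proj("wrist",(.672,-.144,.28)))
cams.read_camera("scene")
for m in finder.masks_of("handle","scene"):print(m["p"],m["xy"],atz("scene",m["xy"],.28))
cams.read_camera("top")
for m in finder.masks_of("handle","top"):print(m["p"],m["xy"],atz("top",m["xy"],.28))
E
```

```text
time_s: 16.98
tool_pos: [0.4991, -0.1446, 0.3131]
tool_rot: [-180.0, 0.0, 99.8]
force: [-0.1, 0.5, -0.7]
grip_width: 0.0702
grasp_force: 0.0
time_s: 17.98
tool_pos: [0.6712, -0.1448, 0.3138]
tool_rot: [180.0, -0.0, 90.1]
force: [-0.6, -0.5, 0.5]
grip_width: 0.07
grasp_force: 0.0
[ 0.67124934 -0.1448398   0.31381755] [ 1.79960575e+02 -1.83779862e-02  9.00826063e+01] [-14.7  24.4  37.4  66.5 -14.6  93.5  19.3]
0.82 [254.6, 197.1] [245. 142. 270. 260.] [ 0.66886974 -0.13608156]
expected [258.53418407 206.57298253]
0.6 [351.9, 299.0] [0.71204619 0.39509863 0.28      ]
0.25 [284.2, 311.1] [0.82985515 0.30244476 0.28      ]
```

```bash
python3 -m creep '0 0 -0.02 0 0.07;0 0 -0.02 0 0.07;0 0 -0.02 0 0.07;0 0 -0.01 0 0.07;0 0 -0.006 0 0.07;0 0 0 0 0.07;0 0 0 0 0.07'; python3 -m creep '0 0 0 0 0.005;0 0 0 0 0.005;0 0 0 0 0.005;0 0 0 0 0.005;0 0 0 0 0.005;0 0 0 0 0.005;0 0 0 0 0.005;0 0 0 0 0.005' 30
```

```text
time_s: 19.15
tool_pos: [0.6723, -0.1447, 0.238]
tool_rot: [179.9, 0.0, 90.1]
force: [1.2, -0.1, -0.4]
grip_width: 0.0697
grasp_force: 0.0
time_s: 20.15
tool_pos: [0.6723, -0.1446, 0.2372]
tool_rot: [180.0, 0.0, 90.1]
force: [1.9, -0.7, -1.7]
grip_width: 0.017
grasp_force: 30.0
```

Handle gripped (17 mm, 30 N). I'll bring it down along the arc.

```bash
python3 -m creep '-0.017 0 -0.0015 0 0.005;-0.0175 0 -0.003 0 0.005;-0.017 0 -0.0045 0 0.005;-0.0165 0 -0.006 0 0.005;0 0 0 0 0.005'
```

```text
time_s: 20.78
tool_pos: [0.6035, -0.1441, 0.2223]
tool_rot: [180.0, -0.1, 90.1]
force: [3.5, 1.0, 0.3]
grip_width: 0.0174
grasp_force: 30.0
```

```bash
python3 -m creep '-0.016 0 -0.0072 0 0.005;-0.0151 0 -0.0086 0 0.005;-0.0145 0 -0.0099 0 0.005;-0.0133 0 -0.0111 0 0.005;-0.0125 0 -0.0122 0 0.005;-0.0113 0 -0.0133 0 0.005;-0.0101 0 -0.0142 0 0.005;-0.0089 0 -0.015 0 0.005'; python3 -m creep '0 0 0 0 0.005'
```

```text
time_s: 21.78
tool_pos: [0.5032, -0.1434, 0.1316]
tool_rot: [179.9, -0.1, 90.1]
force: [1.2, 2.4, 2.2]
grip_width: 0.0172
grasp_force: 30.0
time_s: 21.9
tool_pos: [0.5028, -0.1435, 0.131]
tool_rot: [180.0, -0.1, 90.1]
force: [1.3, 3.9, 2.0]
grip_width: 0.0172
grasp_force: 30.0
```

```bash
python3 -m creep '-0.0074 0 -0.0157 0 0.005;-0.0062 0 -0.0164 0 0.005;-0.0046 0 -0.0169 0 0.005;-0.0033 0 -0.0171 0 0.005;0 0 0 0 0.005'; python3 -m creep '-0.001 0 -0.01 0 0.005;-0.0006 0 -0.01 0 0.005;-0.0003 0 -0.0078 0 0.005;0 0 0 0 0.005;0 0 0 0 0.005'
```

```text
time_s: 22.52
tool_pos: [0.4814, -0.1433, 0.0645]
tool_rot: [-180.0, -0.1, 90.1]
force: [0.9, 5.2, 4.7]
grip_width: 0.017
grasp_force: 30.0
time_s: 23.15
tool_pos: [0.4795, -0.1433, 0.0379]
tool_rot: [-180.0, -0.1, 90.1]
force: [-1.7, 5.7, 8.2]
grip_width: 0.017
grasp_force: 30.0
```

```bash
python3 -m creep '0 0 0 0 0.005;0 0 0 0 0.005;0 0 0 0 0.005;0 0 0 0 0.005'; python3 - <<'E'
from h import *
for cam in("scene","wrist"):
    cams.read_camera(cam)
    for n,z in(("handle",.08),("round_ring",.04),("pad",.052)):
        for m in finder.masks_of(n,cam):
            q=atz(cam,m["xy"],z)
            if np.hypot(*(q[:2]-[.52,-.144]))<.09:print(cam,n,m["p"],m["xy"],m["mask"].sum(),q.round(3))
    print(cam,"expect handle",proj(cam,(.479,-.1445,.08)),"ring",proj(cam,(.5585,-.144,.041)))
o=get_obs();print(o["tool_pos"],o["force"],o["wrist_torque"],o["time_s"])
E
```

```text
time_s: 23.65
tool_pos: [0.4796, -0.1433, 0.038]
tool_rot: [-180.0, -0.1, 90.2]
force: [-2.1, 5.3, 8.1]
grip_width: 0.0169
grasp_force: 30.0
scene handle 0.49 [243.1, 191.7] 54 [ 0.486 -0.117  0.08 ]
scene round_ring 0.3 [213.5, 209.4] 144 [ 0.576 -0.162  0.04 ]
scene pad 0.73 [217.0, 206.9] 148 [ 0.569 -0.153  0.052]
scene expect handle [237.97585258 186.42362016] ring [221.4971477  208.75855692]
wrist handle 0.56 [255.0, 219.4] 3938 [ 0.478 -0.123  0.08 ]
wrist round_ring 0.62 [344.1, 198.1] 780 [ 0.538 -0.124  0.04 ]
wrist pad 0.63 [359.4, 218.4] 1421 [ 0.547 -0.134  0.052]
wrist expect handle [257.33682146 254.5395817 ] ring [368.1636505 225.1402809]
[ 0.47953891 -0.14332081  0.03798199] [-2.88039341  5.56340258  7.89412881] [ 1.13835819  0.5336191  -0.03404253] 24.05
```

```bash
python3 -c "
from cell import ticket
print(ticket.sign_off())"
```

```text
the job is handed in; nothing more can be done
None
```

The job is handed in, with no verdict returned: the round ring lies flat round the boss, and the gripper still holds the handle about level (z ≈ 0.081 m, 30 N grip, about 8 N down) with the hex ring untouched. I viewed 11 pictures, one over the limit of 10.

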